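# Demagnetise two files: stand them in the wells, wind the dial to zero

## Robot

A 6-joint arm with a two-finger parallel gripper is mounted at the origin on a cart in front of the work surface, level with it; the furniture and walls round the work are solid. World frame = base frame: x ahead of the robot, y to its left, z up, the work surface at z = 0. Lengths are in m, angles in rad, forces in N, time in s.
With the tool pointing down it reaches from about 0.4 to 0.825 m from the base axis. Payload 7 kg.
Tool frame: the origin (TCP) lies on the centre line of the jaws, within the pads' length; the fingertips stand 22 mm ahead of it and the grasp point (between the pads) lies 3 mm ahead of it; z points along the fingers, y is the line along which they close (so a half turn about z gives the same grasp; the last joint's range is limited). The gripper opens to 88 mm and grips with 3 to 60 N. Pads are 19 mm wide; open, the fingers measure 130 mm over their backs; the gripper's body (78 mm by 193 mm) begins 47 mm behind the grasp point.
Start: joints at [-1.004, 0.359, 0.012, 0, -1.224, -0.288], TCP at [0.186, -0.649, 0.21] pointing down, gripper open.
Joint ranges: [-3.07, 3.07], [-1.43, 2.12], [-1.02, 1.25], [-3.03, 1.67], [-3.05, -0], [-3.03, 3.03]. Speed limits (rad/s): [2.39, 2.39, 3.01, 3.14, 3.14, 3.14].

## Interface

Orientations are given as [roll, pitch, yaw] about the fixed x, y, z axes, in that order (R = Rz(yaw) Ry(pitch) Rx(roll)).
In Python, from station import arm gives the robot as it stands.
- The arm moves only by the tool arm_command, never from a script. Its argument "series" is one flat list of numbers, 7 for each row, row after row: the turn, a rotation vector about the tool's x, y, z each as a share of 90 degrees, from -1 to 1, then the shift along the tool's x, y, z each as a share of 0.1 m, from -1 to 1, then the opening, from 0 (shut) to 1 (fully open). A call has 1 to 8 rows; each row is the pose to reach, as a shift and turn from the pose commanded when the call began, along the tool's axes at that moment; what a row does not reach only later rows make up. A row lasts 1/8 s, in which the tool goes at most 62.5 mm and 10.7 degrees, less where a joint would pass 70% of its speed; a pose out of reach is approached as far as the arm can. A call with a number of a shift or a turn outside -1 to 1 is refused whole. A call with a gripper value outside its range is refused whole. The fingers move at their own pace and stop on an object; "force" is the grip in N (left out, the last holds). Time passes only in rows, so rows that repeat a pose let the fingers close. It gives the time, the measured TCP pose, the force, the opening and the grip force at its end, in the units of the state.
- arm.get_state(): the state, without advancing time (a new reading comes with each control period).
- arm.grab_frame(name): name is "scene" or "top" or "wrist"; returns the picture (480x640x3 uint8, blue, green, red); there is no depth.
- arm.camera_model(name): a dict with "fovy" (degrees; the focal length in pixels is half the picture's height over the tangent of half this angle, whatever the lens; pixels are square), "cx", "cy" (the principal point, pixels), "D" ([k1, k2, p1, p2, k3] as OpenCV has them; the pictures are not rectified), "pose" (4x4, takes a point from camera to world coordinates). Camera axes: x right, y down, z forward; pixel columns grow to the right and rows downward; lengths in m; the calibration is good to about 2 mm. A picture is of the moment at which its call begins: read the wrist's pose just before it. camera_model takes no time and is no camera call; for the wrist camera it gives the pose at the moment of the call.
- arm.job_done(): hands the job in; it is judged then, once.
The state is a dict: "t": time; "q": joint angles; "qd": joint speeds; "joint_efforts": joint torques, N m; "eef_pos": TCP position; "ee_rot": TCP orientation; "force": force on the tool from outside, world axes, zero at the start; "moment": the same for the moment, N m; "width": finger opening in m; "gripper_force": force on a finger pad.
Only numpy, scipy, OpenCV 4.12 (cv2) and the standard library are available. Lean on these libraries where they do the work, as an engineer would, in place of code of your own. Each camera call takes 0.05 s, during which the arm holds its last target. There are 200 camera calls.

## Task

Demagnetise the two files: drop each one, blade tip down and handle up, into a well of its own in the bench demagnetiser (either file in either well), all the way to the well's floor. Only when both are in, wind the field dial fully anticlockwise, seen from above, to its zero stop and let go. Leave the other loose things on the bench where they are.

Things in the scene. Friction and masses are not known exactly. Their poses are not given: they have to be found in the camera images.
- demagnetiser: bench demagnetiser, fixed to the bench, 260 mm long along its y, 90 mm deep along its x; origin at the middle of its underside, front (cooling slots, switch) faces its -x. Its +y part (y -24 to +130 mm) is a blue coil block whose flat top is 100 mm above the bench, with two round vertical wells in it; its -y part (y -130 to -24 mm) is a grey console 50 mm high that carries the dial
- well_1 (a point): centre of the mouth of the first well, in the plane of the block's top (100 mm above the bench), at (0, 88, 100) mm in the demagnetiser's frame. Round well 27 mm across, mouth chamfered by 3 mm, 84 mm deep with a flat closed floor
- well_2 (a point): centre of the mouth of the second well, same size and depth as the first, 70 mm from it, at (0, 18, 100) mm in the demagnetiser's frame
- dial (a joint): field dial of the demagnetiser, vertical axis; rad, 0 = fully anticlockwise seen from above (zero field, end stop, pointer at the red mark of the scale), grows clockwise to 4.2
- dial_grip (a point): on the dial's axis, 87 mm above the bench: the point to grip. Round black knob with a grip bar 42 mm long, 14 mm thick and 32 mm high (its top is 94 mm above the bench); this point's x axis lies along the bar, a white pointer line is on its -x half; it turns with the dial. The dial's skirt below the bar is 44 mm across; the bar starts at 62 mm above the bench
- file_orange: hand file with orange handle, 188 mm long along its y, 14 mm wide (x), 15 mm high (z), loose, about 60 g; origin mid underside; handle at +y (end y = +94 mm), steel blade at -y (tip y = -93 mm); starts lying flat on a 12 mm thick fire-clay tile (fixed, 65 mm along the file, 90 mm across it), the handle overhanging the tile towards the left end 
- file_orange_tip (a point): centre of the blade's end of the orange-handled file, at (0, -93, 7.6) mm in the file's frame, axes as the file's
- file_red: hand file with red handle, 188 mm long along its y, 14 mm wide (x), 15 mm high (z), loose, about 60 g; origin mid underside; handle at +y (end y = +94 mm), steel blade at -y (tip y = -93 mm); starts lying flat on a 12 mm thick fire-clay tile (fixed, 65 mm along the file, 90 mm across it), the handle overhanging the tile towards the right end 
- file_red_tip (a point): centre of the blade's end of the red-handled file, at (0, -93, 7.6) mm in the file's frame, axes as the file's
- brass_tin: round dark brass tin with white chips in it, 76 x 79 x 26 high mm; loose bystander, upright, origin at the middle of its underside
- white_tub: white round tub, 65 x 64 x 50 high mm; loose bystander, upright, origin at the middle of its underside
- dome_mould: brass block with round hollows, 50 x 50 x 42 high mm; loose bystander, upright, origin at the middle of its underside
- pet_bottle: clear plastic water bottle, 70 mm across, 168 high mm; loose bystander, upright, origin at the middle of its underside
- green_bottle: small bottle of green fluid with white cap, 45 mm across, 89 high mm; loose bystander, upright, origin at the middle of its underside
- white_reel: reel of copper-coloured wire with white flanges, 34 mm across, 40 high mm; loose bystander, upright, origin at the middle of its underside
- oil_bottle_1: dark squeeze bottle with red spout, 41 mm across, 135 high mm; loose bystander, upright, origin at the middle of its underside

How it is judged:
By the outcome, as a careful person would: the job done as asked, in the order asked, and still so for the second after the job is handed in, with the robot touching nothing.
It also fails if it takes over 72 s, if anything falls off the work surface, if the arm or the gripper's body presses on something with over 40 N, if the wrist force passes 120 N, or if a joint passes its speed limit or range.

## Working session

There is one attempt and no reset: what is moved stays moved. The work goes in short steps, Python scripts to look and compute and a tool call to move; the robot and the scene stay as the last step left them, time stands still between calls to the robot, and variables do not carry over. Pictures are saved under pics/ and viewed, at most 10 in all, crops included, and the job is handed in when it is done.

Besides the shell and the picture viewer there is one more tool, called after "Emit:" as a command line: name --argument value ..., lists and objects as JSON in quotes. arm_command: Moves the arm, as the interface text tells. Its arguments: {"type":"object","properties":{"series":{"type":"array"},"force":{"type":"number"}},"required":["series"]}

```bash
mkdir -p pics; ls; python3 - <<'E'
from station import arm
import cv2
for n in ("top","scene"):
    cv2.imwrite(f"pics/{n}0.png",arm.grab_frame(n)); m=arm.camera_model(n); print(n,m)
s=arm.get_state(); print(s)
E
```

```text
pics
top {'fovy': 52.3571546735123, 'cx': 319.8374751186137, 'cy': 243.0767843966563, 'D': array([0.01140699, 0.        , 0.        , 0.        , 0.        ]), 'pose': array([[-0.02662414, -0.99545912,  0.09139087,  0.46107912],
       [-0.99937486,  0.02863275,  0.0207377 ,  0.02307895],
       [-0.02326031, -0.09078162, -0.99559914,  1.30092348],
       [ 0.        ,  0.        ,  0.        ,  1.        ]])}
scene {'fovy': 50.94937754186983, 'cx': 312.29865634307964, 'cy': 240.21221954841457, 'D': array([-0.04157825,  0.        ,  0.        ,  0.        ,  0.        ]), 'pose': array([[-0.79262534, -0.33475707,  0.50959079, -0.10183405],
       [-0.6096856 ,  0.44249119, -0.65763592,  0.87789313],
       [-0.00534116, -0.83194907, -0.5548263 ,  0.82806719],
       [ 0.        ,  0.        ,  0.        ,  1.        ]])}
{'t': 0.1, 'q': array([-1.00384828e+00,  3.59321958e-01,  1.11482275e-02, -3.12568180e-04,
       -1.22408124e+00, -2.88100295e-01]), 'qd': array([ 0.00059858, -0.00166382,  0.0024547 ,  0.00109344,  0.00017285,
       -0.00017282]), 'joint_efforts': array([-8.29957389e-04, -5.84165168e+01,  2.93750310e+01,  7.01557383e+00,
        1.01311514e-02, -6.58659746e-05]), 'eef_pos': array([ 0.18564081, -0.64849402,  0.20941035]), 'ee_rot': array([ 3.14011063e+00, -1.32746323e-04, -2.86285123e+00]), 'force': array([-0.49457202,  0.36953108,  0.43453565]), 'moment': array([-0.06232778,  0.016617  , -0.02519807]), 'gripper_force': 0.0, 'width': 0.08734169609339387}
```

View pics/top0.png

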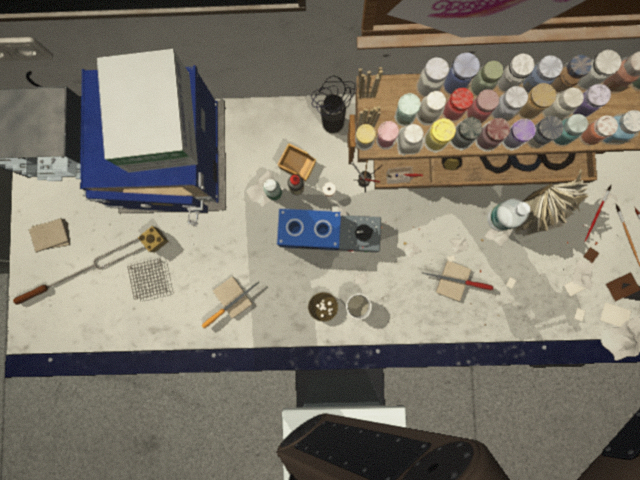

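View pics/scene0.png

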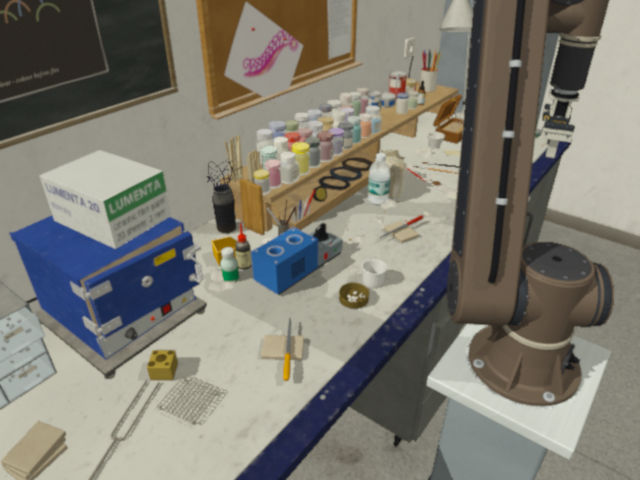

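```bash
cat > h.py <<'E'
import numpy as np, cv2
from scipy.spatial.transform import Rotation as R
from station import arm
def K(m,h=480):
    f=h/2/np.tan(np.radians(m['fovy'])/2); return np.array([[f,0,m['cx']],[0,f,m['cy']],[0,0,1]])
def px2w(m,uv,z):
    "pixels -> world points on the plane at height z"
    n=cv2.undistortPoints(np.float64(uv).reshape(-1,1,2),K(m),m['D']).reshape(-1,2)
    d=np.c_[n,np.ones(len(n))]@m['pose'][:3,:3].T; o=m['pose'][:3,3]
    return o+d*((z-o[2])/d[:,2])[:,None]
def w2px(m,p):
    P=np.linalg.inv(m['pose']); return cv2.projectPoints(np.float64(p).reshape(-1,1,3),cv2.Rodrigues(P[:3,:3])[0],P[:3,3],K(m),m['D'])[0].reshape(-1,2)
def crop(im,x,y,w,h,s): return cv2.resize(im[y:y+h,x:x+w],None,fx=s,fy=s,interpolation=cv2.INTER_CUBIC)
E
python3 - <<'E'
from h import *
im=cv2.imread('pics/top0.png'); o=np.zeros((600,800,3),np.uint8)
o[:300,:400]=crop(im,195,270,80,60,5)
o[:300,400:]=crop(im,420,250,80,60,5)
o[300:,:600]=crop(im,270,200,120,60,5)
cv2.imwrite('pics/c1.png',o)
E
```

```text
(no output)
```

View pics/c1.png

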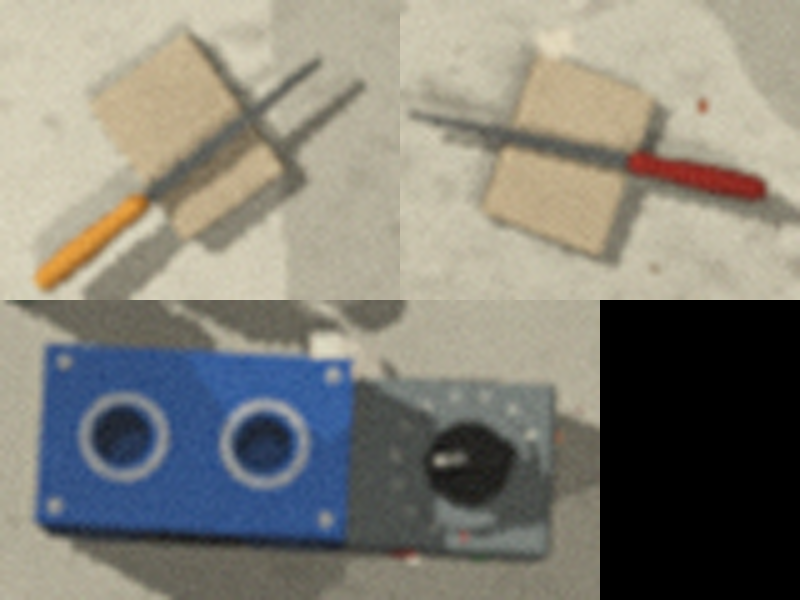

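```bash
python3 - <<'E'
from h import *
np.set_printoptions(precision=4,suppress=True)
m=arm.camera_model('top')
A=lambda p,ox,oy,cx,cy:(np.array(p)-[ox,oy])/5-0.5+0.1+[cx,cy]
o=px2w(m,[A((40,283),0,0,195,270),A((320,62),0,0,195,270)],.0196)
r=px2w(m,[A((766,188),400,0,420,250),A((410,114),400,0,420,250)],.0196)
w=px2w(m,[A((124,437),0,300,270,200),A((265,443),0,300,270,200)],.1)
d=px2w(m,[A((470,463),0,300,270,200),A((435,461),0,300,270,200)],.09)
rm=px2w(m,[A((463,537),0,300,270,200)],.05)
for n,x in zip('orwd',(o,r,w,d)):
    v=x[1]-x[0]; print(n,x[:,:2],np.linalg.norm(v),np.degrees(np.arctan2(v[1],v[0])), x.mean(0))
print(rm)
u=(w[0]-w[1])/np.linalg.norm(w[0]-w[1]); c=w.mean(0)-u*.053; print('origin',c,'dial offset along y',(d[0]-c)@u)
wm=arm.camera_model('wrist'); s=arm.get_state()
T=np.eye(4);T[:3,:3]=R.from_euler('xyz',s['ee_rot']).as_matrix();T[:3,3]=s['eef_pos'];print(np.linalg.inv(T)@wm['pose'],wm['fovy'])
E
```

```text
o [[0.3699 0.3612]
 [0.4808 0.2132]] 0.18499276807001797 -53.17176755921716 [0.4253 0.2872 0.0196]
r [[ 0.4511 -0.395 ]
 [ 0.4943 -0.2135]] 0.18653374078227664 76.61592127766362 [ 0.4727 -0.3043  0.0196]
w [[0.6132 0.1101]
 [0.6081 0.0403]] 0.07004859173310772 -94.14058756112186 [0.6106 0.0752 0.1   ]
d [[ 0.5963 -0.0614]
 [ 0.5978 -0.044 ]] 0.01743284537477089 85.02180571937127 [ 0.5971 -0.0527  0.09  ]
[[ 0.5627 -0.0593  0.05  ]]
origin [0.6068 0.0223 0.1   ] dial offset along y -0.08429406988917174
[[ 0.0005 -0.9571 -0.2899  0.079 ]
 [ 1.      0.0006 -0.0004 -0.0003]
 [ 0.0006 -0.2899  0.9571 -0.1741]
 [ 0.      0.      0.      1.    ]] 59.17477393912396
```

```bash
cat >> h.py <<'E'
def frame(zdir,xdir):
    "tool orientation with z along zdir and x along xdir"
    z=np.array(zdir,float);z/=np.linalg.norm(z);x=np.array(xdir,float);x-=z*(x@z);x/=np.linalg.norm(x)
    return R.from_matrix(np.c_[x,np.cross(z,x),z])
def plan(ways,p=None,r=None):
    "ways: (position, orientation); prints, for every call, the last row (turn/90deg, shift/0.1) and rows needed"
    s=arm.get_state()
    if p is None: p,r=s['eef_pos'],R.from_euler('xyz',s['ee_rot'])
    for P,Q in ways:
        P=np.array(P,float); n=1
        while True:
            rv=(r.inv()*Q).as_rotvec()/n; d=r.inv().apply(P-p)/n
            if abs(d).max()<=.1 and np.linalg.norm(rv)<=1.5: break
            n+=1
        q0=r
        for i in range(n):
            rv=(r.inv()*Q).as_rotvec()/(n-i); d=r.inv().apply((P-p)/(n-i))
            print(np.round(rv/(np.pi/2),3),np.round(d*10,3),'rows>=',round(max(np.linalg.norm(d)/.0625,np.degrees(np.linalg.norm(rv))/10.7),1))
            p=p+(P-p)/(n-i); r=r*R.from_rotvec(rv)
        print('-- at',P)
E
python3 - <<'E'
from h import *
hd=np.radians(-103.4); x=[np.cos(hd),np.sin(hd),0]
plan([((.459,-.362,.16),frame([0,0,-1],x))])
E
```

```text
[ 0.     0.    -0.168] [-0.854  0.5    0.124] rows>= 1.6
[ 0.     0.    -0.168] [-0.955  0.26   0.124] rows>= 1.6
[ 0.     0.    -0.168] [-0.99   0.001  0.124] rows>= 1.6
[ 0.     0.    -0.168] [-0.956 -0.258  0.124] rows>= 1.6
-- at [ 0.459 -0.362  0.16 ]
```

Emit:
arm_command --series '[0,0,-0.056,-0.285,0.167,0.04,1,0,0,-0.112,-0.57,0.333,0.08,1,0,0,-0.168,-0.854,0.5,0.124,1]'

```text
t: 0.48
eef_pos: [0.2545, -0.5764, 0.1972]
ee_rot: [3.141, 0.0, -2.596]
force: [-0.5, -0.1, 0.3]
width: 0.0874
gripper_force: 0.0
```

Emit:
arm_command --series '[0,0,-0.056,-0.318,0.087,0.04,1,0,0,-0.112,-0.636,0.173,0.08,1,0,0,-0.168,-0.955,0.26,0.124,1]'

```text
t: 0.85
eef_pos: [0.323, -0.5047, 0.185]
ee_rot: [3.141, 0.0, -2.332]
force: [0.7, 0.3, -0.0]
width: 0.0878
gripper_force: 0.0
```

Emit:
arm_command --series '[0,0,-0.056,-0.33,0,0.04,1,0,0,-0.112,-0.66,0,0.08,1,0,0,-0.168,-0.99,0,0.124,1]'

```text
t: 1.23
eef_pos: [0.3914, -0.4333, 0.1726]
ee_rot: [3.141, 0.0, -2.068]
force: [-0.2, -0.5, 0.7]
width: 0.0879
gripper_force: 0.0
```

Emit:
arm_command --series '[0,0,-0.056,-0.319,-0.086,0.04,1,0,0,-0.112,-0.638,-0.172,0.08,1,0,0,-0.168,-0.956,-0.258,0.124,1,0,0,-0.168,-0.956,-0.258,0.124,1,0,0,-0.168,-0.956,-0.258,0.124,1]'

```text
t: 1.85
eef_pos: [0.4591, -0.3627, 0.1604]
ee_rot: [3.141, 0.0, -1.808]
force: [-0.6, -0.3, -0.3]
width: 0.0875
gripper_force: 0.0
```

```bash
python3 - <<'E'
from h import *
s=arm.get_state(); print(s['t'],s['eef_pos'],s['ee_rot'],s['q'])
m=arm.camera_model('wrist'); im=arm.grab_frame('wrist')
cv2.imwrite('pics/w1.png',im)
print(w2px(m,[(.4511,-.395,.0196),(.4943,-.2135,.0196),(.459,-.362,.0196)]))
E
```

```text
1.85 [ 0.45913743 -0.36274982  0.1604187 ] [ 3.14087259e+00  5.62040449e-05 -1.80763983e+00] [-3.34690244e-01  2.50007241e-01 -2.61527832e-01  1.65171536e-05
 -1.05998337e+00  9.78386773e-02]
[[321.2821642  171.71200193]
 [321.83584718 384.83964437]
 [321.33971605 215.87444158]]
```

View pics/w1.png

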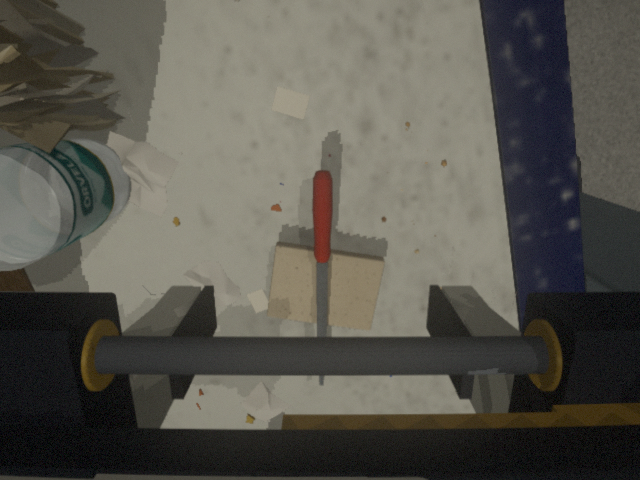

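Emit:
arm_command --series '[0,0,0,0,0,0.3,1,0,0,0,0,0,0.6,1,0,0,0,0,0,0.9,1]'

```text
t: 2.28
eef_pos: [0.4588, -0.3636, 0.0701]
ee_rot: [-3.141, -0.0, -1.809]
force: [0.5, 0.7, 0.5]
width: 0.0875
gripper_force: 0.0
```

Emit:
arm_command --series '[0,0,0,0,0,0.2,1,0,0,0,0,0,0.41,1,0,0,0,0,0,0.41,0,0,0,0,0,0,0.41,0,0,0,0,0,0,0.41,0,0,0,0,0,0,0.41,0,0,0,0,0,0,0.41,0,0,0,0,0,0,0.41,0]' --force 35

```text
t: 3.28
eef_pos: [0.4595, -0.3628, 0.0298]
ee_rot: [-3.141, -0.0, -1.807]
force: [0.1, -0.6, 0.5]
width: 0.0332
gripper_force: 0.0
```

Emit:
arm_command --series '[0,0,0,0,0,0,0,0,0,0,0,0,0,0,0,0,0,0,0,0,0,0,0,0,0,0,0,0,0,0,0,0,0,-0.2,0,0,0,0,0,0,-0.5,0,0,0,0,0,0,-0.9,0]'

```text
t: 4.15
eef_pos: [0.4587, -0.3625, 0.1197]
ee_rot: [3.139, 0.0, -1.807]
force: [0.3, 0.3, -0.3]
width: 0.0004
gripper_force: 0.0
```

Emit:
arm_command --series '[0,0,0,0,0,-0.4,0,0,0,0,0,0,-0.9,0]'

```text
t: 4.4
eef_pos: [0.4588, -0.3624, 0.2104]
ee_rot: [3.14, 0.0, -1.807]
force: [0.0, -0.3, -0.1]
width: 0.0002
gripper_force: 0.0
```

Emit:
arm_command --series '[0,0.1,0,0,0,-0.4,0,0,0.2,0,0,0,-0.9,0,0,0.3,0,0,0,-0.9,0,0,0.4,0,0,0,-0.9,0,0,0.5,0,0,0,-0.9,0,0,0.5,0,0,0,-0.9,0]'

```text
t: 5.15
eef_pos: [0.4589, -0.3618, 0.2978]
ee_rot: [3.135, -0.789, -1.799]
force: [-1.0, -0.8, 0.1]
width: 0.0006
gripper_force: 0.0
```

```bash
python3 - <<'E'
from h import *
s=arm.get_state(); print(s['t'],s['eef_pos'],s['ee_rot'],s['q'],s['width'],s['gripper_force'])
print(R.from_euler('xyz',s['ee_rot']).as_matrix())
E
```

```text
5.15 [ 0.45893934 -0.36178257  0.29778757] [ 3.13471938 -0.78862829 -1.79926991] [ 0.08710172  0.14066119 -0.61451374  0.78810002 -1.24716285 -0.7489284 ] 0.0006106223799804645 0.0
[[-0.1596352  -0.97288592 -0.16736064]
 [-0.68650309  0.23123476 -0.68937942]
 [ 0.70938713  0.00484438 -0.7048024 ]]
```

```bash
python3 - <<'E'
from h import *
im=arm.grab_frame('top'); im2=arm.grab_frame('scene'); im3=arm.grab_frame('wrist')
o=np.zeros((600,800,3),np.uint8)
o[:300,:400]=crop(im,420,250,80,60,5)
o[:300,400:]=crop(im2,360,190,100,75,4)
o[300:,:400]=cv2.resize(im3,(400,300))
o[300:,400:]=crop(im,360,190,200,150,2)
cv2.imwrite('pics/c2.png',o)
E
```

```text
(no output)
```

View pics/c2.png

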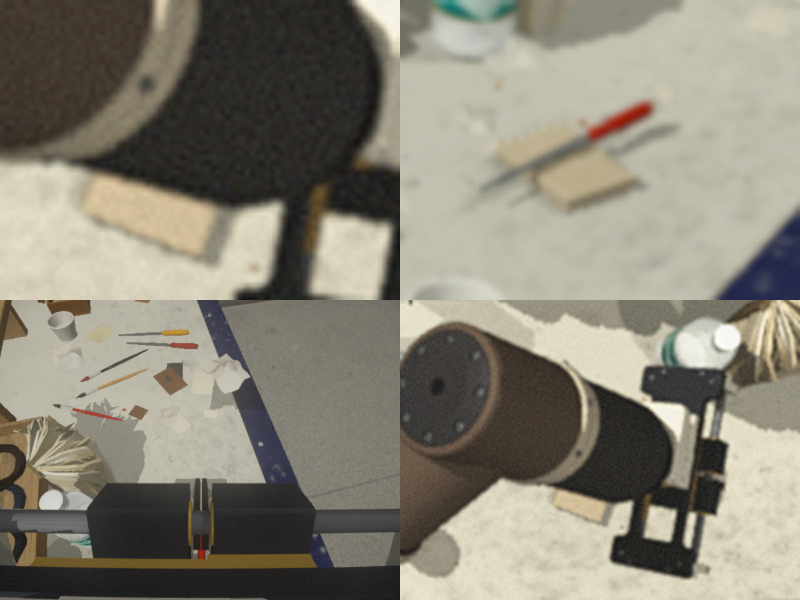

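Emit:
arm_command --series '[0,-0.1,0,0,0,0,1,0,-0.2,0,0,0,0,1,0,-0.3,0,0,0,0,1,0,-0.4,0,0,0,0,1,0,-0.5,0,0,0,0,1,0,-0.5,0,0,0,0,1]'

```text
t: 6.05
eef_pos: [0.4597, -0.3658, 0.3015]
ee_rot: [-3.136, 0.003, -1.813]
force: [0.3, -0.4, 0.3]
width: 0.0547
gripper_force: 0.0
```

Emit:
arm_command --series '[0,0,0,0,0,0.4,1,0,0,0,0,0,0.8,1,0,0,0,0,0,0.8,1]'

```text
t: 6.42
eef_pos: [0.4578, -0.362, 0.2175]
ee_rot: [3.137, 0.0, -1.807]
force: [-0.0, -0.2, 0.8]
width: 0.084
gripper_force: 0.0
```

Emit:
arm_command --series '[0,0,0,0,0,0.3,1,0,0,0,0,0,0.6,1,0,0,0,0,0,0.6,1]'

```text
t: 6.8
eef_pos: [0.4593, -0.3626, 0.1599]
ee_rot: [3.14, -0.0, -1.807]
force: [0.0, 0.3, 0.7]
width: 0.0875
gripper_force: 0.0
```

```bash
python3 - <<'E'
from h import *
s=arm.get_state(); print(s['t'],s['eef_pos'],s['ee_rot'],s['width'])
m=arm.camera_model('wrist'); im=arm.grab_frame('wrist')
w1=cv2.imread('pics/w1.png')
o=np.zeros((600,800,3),np.uint8)
o[:,:400]=crop(w1,240,150,160,240,2.5); o[:,400:]=crop(im,240,150,160,240,2.5)
cv2.imwrite('pics/c3.png',o)
print(w2px(m,[(.4511,-.395,.0196),(.4943,-.2135,.0196),(.459,-.362,.0196)]))
E
```

```text
6.8 [ 0.45926705 -0.36257762  0.15991917] [ 3.14027738e+00 -3.43880660e-04 -1.80672612e+00] 0.0874611070977665
[[321.25648463 171.6733188 ]
 [321.6224757  385.15864958]
 [321.27490676 215.9118892 ]]
```

View pics/c3.png

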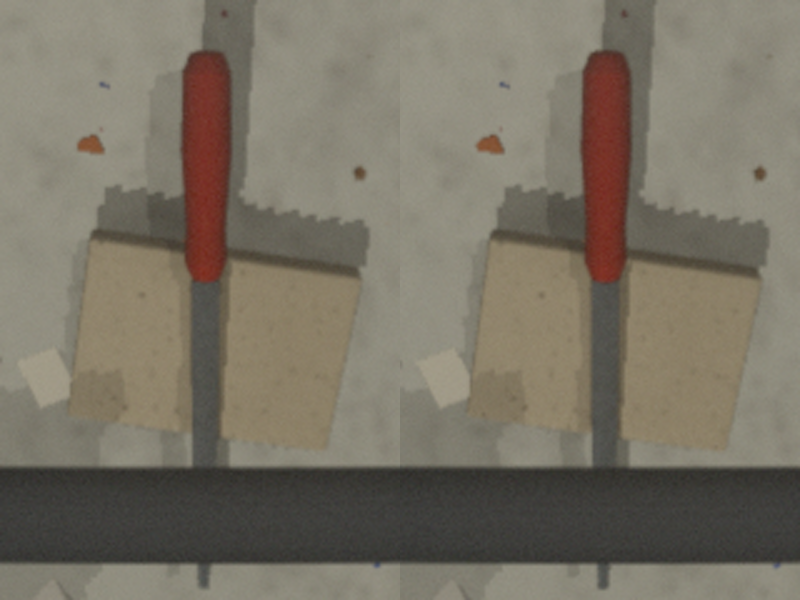

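Emit:
arm_command --series '[0,0,0,0,0,0.3,1,0,0,0,0,0,0.6,1,0,0,0,0,0,0.9,1,0,0,0,0,0,0.9,1]'

```text
t: 7.35
eef_pos: [0.4596, -0.3629, 0.0701]
ee_rot: [3.141, -0.0, -1.807]
force: [0.8, -0.2, 0.8]
width: 0.0877
gripper_force: 0.0
```

Emit:
arm_command --series '[0,0,0,0,0,0.2,0.5,0,0,0,0,0,0.4,0.5,0,0,0,0,0,0.46,0.5,0,0,0,0,0,0.46,0,0,0,0,0,0,0.46,0,0,0,0,0,0,0.46,0,0,0,0,0,0,0.46,0,0,0,0,0,0,0.46,0]' --force 35

```text
t: 8.35
eef_pos: [0.4594, -0.3628, 0.0238]
ee_rot: [-3.141, -0.0, -1.807]
force: [0.0, -0.6, 0.4]
width: 0.0132
gripper_force: 0.0
```

Emit:
arm_command --series '[0,0,0,0,0,0,0,0,0,0,0,0,0,0,0,0,0,0,0,0,0]'

```text
t: 8.72
eef_pos: [0.4594, -0.3628, 0.0236]
ee_rot: [3.142, 0.0, -1.807]
force: [0.1, -0.9, 0.1]
width: 0.0005
gripper_force: 0.0
```

```bash
python3 - <<'E'
from h import *
im2=arm.grab_frame('scene'); im3=arm.grab_frame('wrist')
o=np.zeros((600,800,3),np.uint8)
o[:300,:400]=cv2.resize(im3,(400,300))
o[:300,400:]=crop(im2,360,150,133,100,3)[:300,:399].repeat(1,0) if 0 else cv2.resize(im2[150:250,360:493],(400,300),interpolation=cv2.INTER_CUBIC)
o[300:,:400]=cv2.resize(im3[180:420,160:480],(400,300),interpolation=cv2.INTER_CUBIC)
cv2.imwrite('pics/c4.png',o)
s=arm.get_state(); print(s['t'],s['eef_pos'],w2px(arm.camera_model('wrist'),[s['eef_pos'],s['eef_pos']-[0,0,.003],(.4511,-.395,.0196)]), w2px(arm.camera_model('scene'),[s['eef_pos']]))
E
```

```text
8.825 [ 0.4593913  -0.36278721  0.02363118] [[320.87486468 291.51875881]
 [320.88123407 288.77603772]
 [322.09187234 217.43338992]] [[414.88938223 218.25256375]]
```

View pics/c4.png

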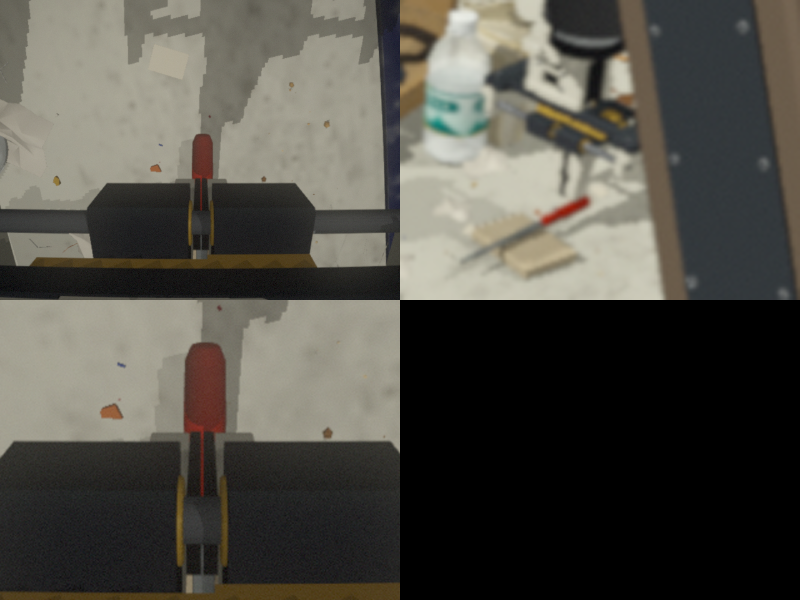

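Emit:
arm_command --series '[0,0,0,0,0,-0.05,0.6,0,0,0,0,0,-0.05,0.6,0,0,0,0,0,-0.05,0.6,0,0,0,0,0,-0.05,0.6,0,0,0,0,0,-0.05,0.6,0,0,0,0,0,-0.05,0.6,0,0,0,0,0,0.07,0.6,0,0,0,0,0,0.15,0.6]'

```text
t: 9.82
eef_pos: [0.459, -0.3625, 0.0075]
ee_rot: [3.141, 0.0, -1.807]
force: [0.6, -0.2, 0.1]
width: 0.0527
gripper_force: 0.0
```

Emit:
arm_command --series '[0,0,0,0,0,0.03,0.6,0,0,0,0,0,0.05,0.6,0,0,0,0,0,0.05,0.6]'

```text
t: 10.2
eef_pos: [0.4595, -0.3628, 0.0036]
ee_rot: [3.142, -0.0, -1.807]
force: [0.7, -0.0, -0.8]
width: 0.0528
gripper_force: 0.0
```

Emit:
arm_command --series '[0,0,0,0,0,0.03,0,0,0,0,0,0,0.03,0,0,0,0,0,0,0.03,0,0,0,0,0,0,0.03,0,0,0,0,0,0,0.03,0,0,0,0,0,0,0.03,0,0,0,0,0,0,0.03,0,0,0,0,0,0,0.03,0]'

```text
t: 11.2
eef_pos: [0.4595, -0.3628, 0.0007]
ee_rot: [-3.141, -0.0, -1.807]
force: [0.5, 0.2, 1.1]
width: 0.0131
gripper_force: 35.0
```

Emit:
arm_command --series '[0,0,0,0,0,-0.1,0,0,0,0,0,0,-0.4,0,0,0,0,0,0,-0.7,0,0,0,0,0,0,-1,0]'

```text
t: 11.7
eef_pos: [0.4593, -0.3628, 0.1022]
ee_rot: [-3.141, -0.0, -1.807]
force: [0.6, -0.1, -1.1]
width: 0.0127
gripper_force: 35.0
```

Emit:
arm_command --series '[0,0,0,0,0,-0.3,0,0,0,0,0,0,-0.6,0,0,0,0,0,0,-1,0]'

```text
t: 12.08
eef_pos: [0.4587, -0.3624, 0.2017]
ee_rot: [3.14, 0.0, -1.807]
force: [1.2, -0.2, -0.4]
width: 0.0131
gripper_force: 35.0
```

Emit:
arm_command --series '[0,0.08,0,0,0,-0.3,0,0,0.16,0,0,0,-0.6,0,0,0.24,0,0,0,-1,0,0,0.32,0,0,0,-1,0,0,0.4,0,0,0,-1,0,0,0.48,0,0,0,-1,0,0,0.5,0,0,0,-1,0]'

```text
t: 12.95
eef_pos: [0.459, -0.3622, 0.3002]
ee_rot: [3.139, -0.788, -1.804]
force: [-0.2, -0.1, -1.6]
width: 0.0131
gripper_force: 35.0
```

```bash
python3 - <<'E'
from h import *
s=arm.get_state(); print(s['t'],s['eef_pos'],s['ee_rot'],s['q'],s['width'],s['gripper_force'])
def tgt(well,h,tipz):
    h=np.radians(h); d=np.array([np.cos(h),np.sin(h),0]); return (well[0]+.019*d[0],well[1]+.019*d[1],tipz+.154),frame(d,[0,0,1])
p,r=s['eef_pos'],R.from_euler('xyz',s['ee_rot'])
Q=frame([np.cos(np.radians(-103.5)),np.sin(np.radians(-103.5)),0],[0,0,1])
plan([((.459,-.362,.31),Q)])
for h in (-34,-45): print(tgt((.6132,.1101),h,.15)[0]); plan([tgt((.6132,.1101),h,.15)],np.array((.459,-.362,.31)),Q)
E
```

```text
12.95 [ 0.45903183 -0.36217249  0.30015677] [ 3.13878509 -0.78786165 -1.80362121] [ 0.08640628  0.13823256 -0.61120412  0.78719608 -1.24960141 -0.74735881] 0.013118191492597594 34.99404966831207
[0.    0.498 0.001] [ 0.069  0.001 -0.071] rows>= 4.2
-- at [ 0.459 -0.362  0.31 ]
(np.float64(0.6289517138785458), np.float64(0.09947533483405581), 0.304)
[ 0.154 -0.    -0.   ] [-0.012 -0.115 -0.977] rows>= 1.6
[ 0.154 -0.    -0.   ] [-0.012 -0.346 -0.921] rows>= 1.6
[ 0.154 -0.    -0.   ] [-0.012 -0.557 -0.81 ] rows>= 1.6
[ 0.154 -0.    -0.   ] [-0.012 -0.736 -0.653] rows>= 1.6
[ 0.154 -0.    -0.   ] [-0.012 -0.871 -0.457] rows>= 1.6
-- at [0.62895171 0.09947533 0.304     ]
(np.float64(0.6266350288425444), np.float64(0.0966649711574556), 0.304)
[ 0.13 -0.   -0.  ] [-0.012 -0.112 -0.97 ] rows>= 1.6
[ 0.13 -0.   -0.  ] [-0.012 -0.306 -0.927] rows>= 1.6
[ 0.13 -0.   -0.  ] [-0.012 -0.488 -0.846] rows>= 1.6
[ 0.13 -0.   -0.  ] [-0.012 -0.649 -0.729] rows>= 1.6
[ 0.13 -0.   -0.  ] [-0.012 -0.784 -0.583] rows>= 1.6
-- at [0.62663503 0.09666497 0.304     ]
```

Emit:
arm_command --series '[0,0.1,0,0,0,0,0,0,0.2,0,0,0,0,0,0,0.3,0,0,0,0,0,0,0.4,0,0,0,0,0,0,0.5,0,0,0,0,0,0,0.5,0,0,0,0,0]'

```text
t: 13.7
eef_pos: [0.4595, -0.3631, 0.2982]
ee_rot: [1.398, -1.564, -0.066]
force: [0.7, 0.8, -0.8]
width: 0.0134
gripper_force: 35.0
```

```bash
cat >> h.py <<'E'
def tgt(well,h,tipz,x=(0,0,1),tz=-.019,tx=.154):
    "TCP pose, tool horizontal at heading h deg, that puts the held file's tip at the well's xy and height tipz"
    h=np.radians(h); d=np.array([np.cos(h),np.sin(h),0]); return (well[0]-tz*d[0],well[1]-tz*d[1],tipz+tx),frame(d,x)
def st():
    s=arm.get_state(); M=R.from_euler('xyz',s['ee_rot']).as_matrix()
    print(s['t'],s['eef_pos'].round(4),'q',s['q'].round(3),'w',s['width'].round(4) if hasattr(s['width'],'round') else s['width'],s['gripper_force'],'z',M[:,2].round(3),'x',M[:,0].round(3),'F',s['force'].round(1)); return s
E
python3 - <<'E'
from h import *
st(); plan([tgt((.6132,.1101),-34,.15)])
E
```

```text
13.7 [ 0.4595 -0.3631  0.2982] q [ 0.174  0.51  -0.886  1.165 -1.641 -1.404] w 0.013377916398781668 34.99494731426239 z [-0.236 -0.972  0.001] x [ 0.007 -0.     1.   ] F [ 0.7  0.8 -0.8]
[0.155 0.    0.001] [ 0.013 -0.111 -0.979] rows>= 1.6
[0.155 0.    0.001] [ 0.014 -0.343 -0.923] rows>= 1.6
[0.155 0.    0.001] [ 0.014 -0.556 -0.814] rows>= 1.6
[0.155 0.    0.001] [ 0.013 -0.735 -0.656] rows>= 1.6
[0.155 0.    0.001] [ 0.013 -0.872 -0.46 ] rows>= 1.6
-- at [0.62895171 0.09947533 0.304     ]
```

Emit:
arm_command --series '[0.05,0,0,0,-0.04,-0.33,0,0.1,0,0,0.01,-0.07,-0.66,0,0.155,0,0,0.01,-0.11,-0.98,0]'

```text
t: 14.08
eef_pos: [0.4936, -0.2694, 0.3028]
ee_rot: [-2.535, -1.564, -2.17]
force: [0.1, 0.3, -2.1]
width: 0.013
gripper_force: 35.0
```

Emit:
arm_command --series '[0.05,0,0,0,-0.11,-0.31,0,0.1,0,0,0.01,-0.23,-0.62,0,0.155,0,0,0.01,-0.34,-0.92,0,0.155,0,0,0.01,-0.34,-0.92,0]'

```text
t: 14.58
eef_pos: [0.5377, -0.1694, 0.3069]
ee_rot: [-2.591, -1.561, -1.883]
force: [-0.1, -0.6, -1.9]
width: 0.0132
gripper_force: 35.0
```

```bash
python3 - <<'E'
from h import *
st(); plan([tgt((.6132,.1101),-34,.15)])
E
```

```text
14.575 [ 0.5377 -0.1694  0.3069] q [ 0.577  0.427 -1.013  1.234 -1.606 -1.453] w 0.013185174979606314 34.99420702457428 z [ 0.236 -0.972 -0.008] x [-0.003 -0.009  1.   ] F [-0.1 -0.6 -1.9]
[ 0.157  0.001 -0.002] [-0.019 -0.507 -0.799] rows>= 1.5
[ 0.157  0.001 -0.002] [-0.016 -0.687 -0.651] rows>= 1.5
[ 0.157  0.001 -0.002] [-0.013 -0.825 -0.464] rows>= 1.5
-- at [0.62895171 0.09947533 0.304     ]
```

```bash
python3 - <<'E'
from h import *
D=lambda h:[np.cos(np.radians(h)),np.sin(np.radians(h)),0]
P,Q=tgt((.6132,.1101),-60,.15)
plan([((.60,-.10,.306),frame(D(-74),[0,0,1])),(P,Q)])
E
```

```text
[ 0.026  0.005 -0.003] [-0.018 -0.769 -0.528] rows>= 1.5
-- at [ 0.6   -0.1    0.306]
[ 0.078 -0.    -0.   ] [-0.01  -0.376 -0.899] rows>= 1.6
[ 0.078 -0.    -0.   ] [-0.01  -0.483 -0.847] rows>= 1.6
-- at [0.6227     0.09364552 0.304     ]
```

Emit:
arm_command --series '[0.01,0,0,0,-0.25,-0.17,0,0.02,0,0,-0.01,-0.5,-0.35,0,0.026,0.005,-0.003,-0.02,-0.77,-0.53,0]'

```text
t: 14.95
eef_pos: [0.5993, -0.102, 0.3049]
ee_rot: [1.298, -1.569, 0.547]
force: [0.4, 0.5, 0.1]
width: 0.0131
gripper_force: 35.0
```

Emit:
arm_command --series '[0.026,0,0,0,-0.13,-0.3,0,0.052,0,0,-0.01,-0.25,-0.6,0,0.078,0,0,-0.01,-0.38,-0.9,0]'

```text
t: 15.32
eef_pos: [0.611, -0.0047, 0.3029]
ee_rot: [1.677, -1.568, 0.292]
force: [0.1, 0.5, -0.2]
width: 0.013
gripper_force: 35.0
```

Emit:
arm_command --series '[0.026,0,0,0,-0.16,-0.28,0,0.052,0,0,-0.01,-0.32,-0.56,0,0.078,0,0,-0.01,-0.48,-0.85,0,0.078,0,0,-0.01,-0.48,-0.85,0,0.078,0,0,-0.01,-0.48,-0.85,0]'

```text
t: 15.95
eef_pos: [0.622, 0.0913, 0.3011]
ee_rot: [1.352, -1.567, 0.739]
force: [-0.4, -0.8, -1.5]
width: 0.013
gripper_force: 35.0
```

```bash
python3 - <<'E'
from h import *
st(); plan([tgt((.6132,.1101),-60,.14)])
im=arm.grab_frame('scene'); im2=arm.grab_frame('top')
o=np.zeros((600,800,3),np.uint8)
o[:,:400]=crop(im,220,120,133,200,3)[:600,:400] if 0 else cv2.resize(im[120:320,220:353],(400,600),interpolation=cv2.INTER_CUBIC)
o[:300,400:]=crop(im2,260,190,100,75,4)
o[300:,400:]=cv2.resize(arm.grab_frame('wrist'),(400,300))
cv2.imwrite('pics/c5.png',o)
print(w2px(arm.camera_model('scene'),[(.6132,.1101,.1),(.6132,.1101,.15),(.6132,.1101,.22)]))
E
```

```text
15.95 [0.622  0.0913 0.3011] q [ 0.912  0.561 -0.768  1.189 -1.663 -1.343] w 0.013023318965571377 34.99419629573822 z [ 0.497 -0.868  0.001] x [0.003 0.003 1.   ] F [-0.4 -0.8 -1.5]
[ 0.002 -0.001  0.003] [-0.071 -0.018 -0.017] rows>= 0.1
-- at [0.6227     0.09364552 0.294     ]
[[274.82043883 250.7376019 ]
 [273.87768648 234.15227228]
 [272.49160079 209.65669584]]
```

View pics/c5.png

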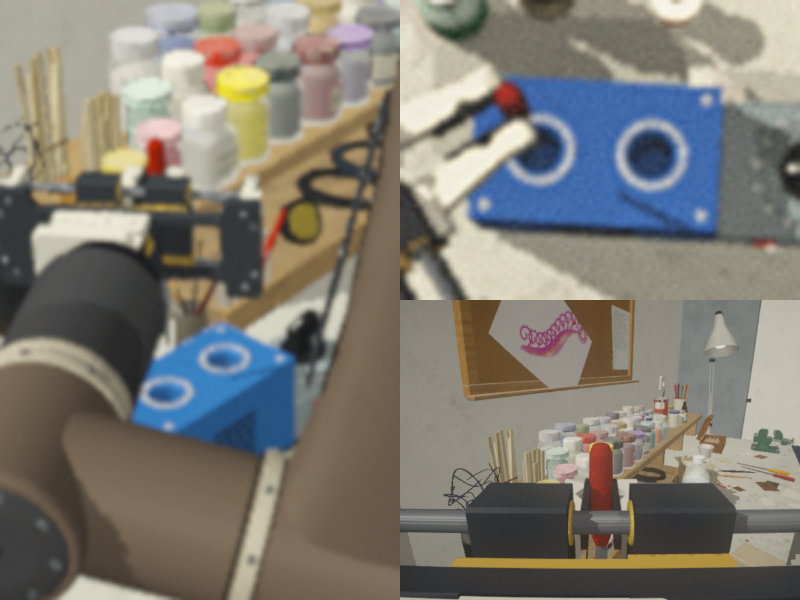

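```bash
python3 - <<'E'
from h import *
m=arm.camera_model('top')
print(px2w(m,[(287.2,214.2)],.33), w2px(m,[(.6132,.1101,.334),(.6132,.1101,.15)]))
E
```

```text
[[0.61039466 0.10738592 0.33      ]] [[285.63995392 212.55533819]
 [292.83357673 224.39109066]]
```

Emit:
arm_command --series '[0,0,0,-0.1,-0.018,-0.017,0,0,0,0,-0.25,-0.018,-0.017,0,0,0,0,-0.4,-0.018,-0.017,0,0,0,0,-0.5,-0.018,-0.017,0,0,0,0,-0.6,-0.018,-0.017,0,0,0,0,-0.65,-0.018,-0.017,0]'

```text
t: 16.85
eef_pos: [0.6227, 0.0945, 0.2345]
ee_rot: [1.05, -1.563, 1.043]
force: [-0.1, -0.3, -1.4]
width: 0.0131
gripper_force: 35.0
```

```bash
python3 - <<'E'
from h import *
st(); plan([tgt((.6132,.1101),-60,.05)])
E
```

```text
16.85 [0.6227 0.0945 0.2345] q [ 0.918  0.668 -0.78   1.178 -1.622 -1.45 ] w 0.013054369494972393 34.994248151779175 z [ 0.499 -0.867  0.004] x [0.004 0.007 1.   ] F [-0.1 -0.3 -1.4]
[ 0.001 -0.002  0.004] [-0.305  0.002  0.006] rows>= 0.5
-- at [0.6227     0.09364552 0.204     ]
```

Emit:
arm_command --series '[0,0,0,-0.1,0,0,0,0,0,0,-0.2,0,0,0,0,0,0,-0.3,0,0,0,0,0,0,-0.4,0,0,0,0,0,0,-0.5,0,0,0,0,0,0,-0.5,0,0,0]'

```text
t: 17.6
eef_pos: [0.6225, 0.0941, 0.1844]
ee_rot: [1.064, -1.563, 1.028]
force: [0.1, 0.7, -0.4]
width: 0.0131
gripper_force: 35.0
```

Emit:
arm_command --series '[0,0,0,0,0,0,0.3,0,0,0,0,0,0,0.3,0,0,0,0,0,0,0.3,0,0,0,0,0,0,0.3,0,0,0,0,0,0,0.4,0,0,0,0,0,0,0.4]'

```text
t: 18.35
eef_pos: [0.6225, 0.0942, 0.1853]
ee_rot: [1.029, -1.564, 1.064]
force: [0.9, 0.3, 0.5]
width: 0.0346
gripper_force: 0.0
```

```bash
python3 - <<'E'
from h import *
st()
a=arm.grab_frame('wrist');cv2.imwrite('pics/x1.png',a)
hsv=cv2.cvtColor(a,cv2.COLOR_BGR2HSV); k=((hsv[...,0]<6)|(hsv[...,0]>174))&(hsv[...,1]>150)&(hsv[...,2]>60)
k[:, :240]=0;k[:,400:]=0
y,x=np.where(k); print(len(y),y.min(),y.max(),x.mean())
print(w2px(arm.camera_model('wrist'),[(.6132,.1101,.203),(.6132,.1101,.222)]))
E
```

```text
18.35 [0.6225 0.0942 0.1853] q [ 0.919  0.748 -0.782  1.174 -1.59  -1.527] w 0.03457732468772533 0.0 z [ 0.499 -0.867  0.003] x [0.003 0.006 1.   ] F [0.9 0.3 0.5]
2855 141 413 328.18213660245186
[[320.83590988 267.59267803]
 [321.12002738 220.96061715]]
```

Emit:
arm_command --series '[0,0,0,0,0,0,0.6,0,0,0,0,0,0,0.6,0,0,0,0,0,-0.1,0.6,0,0,0,0,0,-0.3,0.6,0,0,0,0,0,-0.6,0.6,0,0,0,0,0,-0.9,0.6]'

```text
t: 19.15
eef_pos: [0.5769, 0.1734, 0.1849]
ee_rot: [1.063, -1.564, 1.03]
force: [-0.1, 0.3, 0.1]
width: 0.0528
gripper_force: 0.0
```

Emit:
arm_command --series '[0,0,0,0.4,0,0,0.6,0,0,0,0.8,0,0,0.6,0,0,0,0.8,0,0,0.6]'

```text
t: 19.52
eef_pos: [0.5777, 0.1737, 0.2671]
ee_rot: [0.955, -1.569, 1.139]
force: [-0.5, -0.6, -0.4]
width: 0.0525
gripper_force: 0.0
```

```bash
python3 - <<'E'
from h import *
st()
a=arm.grab_frame('top'); b=arm.grab_frame('scene')
o=np.zeros((600,800,3),np.uint8)
o[:300,:400]=crop(a,260,190,100,75,4); o[:300,400:]=crop(b,220,190,100,75,4)
o[300:,:400]=crop(a,160,190,200,150,2); o[300:,400:]=cv2.resize(b[100:400,150:550],(400,300))
cv2.imwrite('pics/c6.png',o)
m=arm.camera_model('top'); print(w2px(m,[(.6132,.1101,.203)]), w2px(arm.camera_model('scene'),[(.6132,.1101,.203)]))
hd=np.radians(-53.2); x=[np.cos(hd),np.sin(hd),0]
plan([((.389,.335,.20),frame([0,0,-1],x))])
E
```

```text
19.525 [0.5777 0.1737 0.2671] q [ 1.093  0.65  -0.68   1.014 -1.701 -1.365] w 0.05250795354560248 0.0 z [ 0.5   -0.866  0.001] x [0.001 0.002 1.   ] F [-0.5 -0.6 -0.4]
[[291.00534734 221.38303851]] [[272.83558999 215.74826138]]
[ 0.021 -0.333 -0.019] [-0.216  0.274 -0.782] rows>= 2.8
[ 0.021 -0.333 -0.019] [-0.588  0.239 -0.575] rows>= 2.8
[ 0.021 -0.333 -0.019] [-0.805  0.205 -0.209] rows>= 2.8
-- at [0.389 0.335 0.2  ]
```

View pics/c6.png

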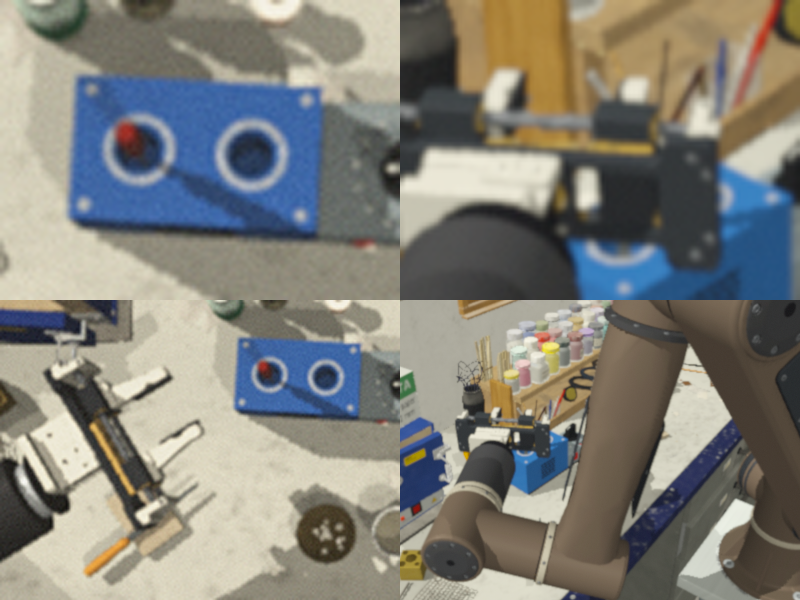

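Emit:
arm_command --series '[0,-0.083,0,-0.05,0.07,-0.2,0.6,0.01,-0.167,-0.01,-0.11,0.14,-0.39,0.6,0.015,-0.25,-0.014,-0.16,0.2,-0.58,0.6,0.02,-0.333,-0.02,-0.22,0.27,-0.78,0.6]'

```text
t: 20.12
eef_pos: [0.5147, 0.2276, 0.2417]
ee_rot: [3.083, -1.046, -0.959]
force: [-0.8, -0.1, -0.1]
width: 0.0526
gripper_force: 0.0
```

Emit:
arm_command --series '[0,-0.083,0,-0.15,0.06,-0.14,0.6,0.01,-0.167,-0.01,-0.29,0.12,-0.29,0.6,0.015,-0.25,-0.014,-0.44,0.18,-0.43,0.6,0.02,-0.333,-0.02,-0.59,0.24,-0.58,0.6]'

```text
t: 20.62
eef_pos: [0.4513, 0.2818, 0.2202]
ee_rot: [3.108, -0.522, -0.949]
force: [-0.4, -0.4, -0.4]
width: 0.0526
gripper_force: 0.0
```

Emit:
arm_command --series '[0,-0.083,0,-0.2,0.05,-0.05,0.6,0.01,-0.167,-0.01,-0.4,0.1,-0.1,0.6,0.015,-0.25,-0.014,-0.6,0.15,-0.15,0.6,0.02,-0.333,-0.02,-0.8,0.2,-0.21,0.6,0.02,-0.333,-0.02,-0.8,0.2,-0.21,0.6,0.02,-0.333,-0.02,-0.8,0.2,-0.21,0.6]'

```text
t: 21.38
eef_pos: [0.3904, 0.3345, 0.1991]
ee_rot: [3.134, -0.005, -0.929]
force: [0.2, 0.3, -0.1]
width: 0.0527
gripper_force: 0.0
```

```bash
python3 - <<'E'
from h import *
st()
a=arm.grab_frame('wrist'); cv2.imwrite('pics/w2.png',a)
hsv=cv2.cvtColor(a,cv2.COLOR_BGR2HSV)
k=((hsv[...,0]>8)&(hsv[...,0]<22)&(hsv[...,1]>190)&(hsv[...,2]>110)).astype(np.uint8)
n,l,s,c=cv2.connectedComponentsWithStats(k)
for i in range(1,n):
    if s[i,4]>150: print(s[i],c[i], cv2.minAreaRect(np.argwhere(l==i)[:,::-1].astype(np.float32)))
m=arm.camera_model('wrist')
print(w2px(m,[(.3699,.3612,.0196),(.4118,.3052,.0196),(.4808,.2132,.0196)]))
hd=np.radians(-53.2); x=[np.cos(hd),np.sin(hd),0]
plan([((.389,.335,.15),frame([0,0,-1],x))])
E
```

```text
21.375 [0.3904 0.3345 0.1991] q [ 1.092  0.106 -0.349  0.002 -1.125 -0.451] w 0.052664646751828754 0.0 z [-0.003 -0.009 -1.   ] x [ 0.598 -0.801  0.005] F [ 0.2  0.3 -0.1]
[313 160  12  81 567] [317.02116402 197.8042328 ] ((318.5, 200.0), (80.0, 11.0), 90.0)
[[319.28605403 242.020199  ]
 [319.20451299 161.77576716]
 [318.89533184  10.57422626]]
[ 0.005 -0.003 -0.   ] [-0.013  0.004  0.49 ] rows>= 0.8
-- at [0.389 0.335 0.15 ]
```

Emit:
arm_command --series '[0.005,-0.003,0,-0.01,0,0.33,0.6,0.005,-0.003,0,-0.01,0,0.66,0.6,0.005,-0.003,0,-0.01,0,1,0.6]'

```text
t: 21.8
eef_pos: [0.3889, 0.3352, 0.0983]
ee_rot: [-3.141, 0.001, -0.927]
force: [-0.3, 0.8, 0.7]
width: 0.0526
gripper_force: 0.0
```

Emit:
arm_command --series '[0,0,0,0,0,0.3,0.6,0,0,0,0,0,0.6,0.6,0,0,0,0,0,0.85,0.6,0,0,0,0,0,0.98,0.6,0,0,0,0,0,0.98,0.6]'

```text
t: 22.42
eef_pos: [0.3887, 0.3351, 0.0008]
ee_rot: [3.141, 0.001, -0.928]
force: [-0.5, -0.6, -0.1]
width: 0.0525
gripper_force: 0.0
```

Emit:
arm_command --series '[0,0,0,0,0,0,0,0,0,0,0,0,0,0,0,0,0,0,0,0,0,0,0,0,0,0,0,0,0,0,0,0,0,0,0,0,0,0,0,0,0,0,0,0,0,0,0,0,0,0,0,0,0,0,0,0]' --force 35

```text
t: 23.42
eef_pos: [0.3892, 0.3357, 0.0018]
ee_rot: [-3.14, 0.003, -0.929]
force: [0.1, -0.4, 1.5]
width: 0.0132
gripper_force: 35.0
```

```bash
python3 - <<'E'
from h import *
s=st(); e=s['eef_pos']; hd=np.radians(-53.2); u=np.array([np.cos(hd),np.sin(hd)])
print('tip along x', (np.array([.4808,.2132])-e[:2])@u,'from end',(e[:2]-np.array([.3699,.3612]))@u, 'lateral',(e[0]-.3699)*u[1]-(e[1]-.3612)*u[0])
E
```

```text
23.425 [0.3892 0.3357 0.0018] q [ 1.093  0.335 -0.591 -0.002 -0.642 -0.449] w 0.013172862800591791 34.98991906642914 z [ 0.     0.003 -1.   ] x [ 0.599 -0.801 -0.003] F [ 0.1 -0.4  1.5]
tip along x 0.1529056245611187 from end 0.03203433541467234 lateral -0.0001888799753397858
```

```bash
python3 - <<'E'
from h import *
D=lambda h:[np.cos(np.radians(h)),np.sin(np.radians(h)),0]
s=arm.get_state(); Q0=R.from_euler('xyz',s['ee_rot']); e=s['eef_pos']
P,Q=tgt((.6081,.0403),80,.16,(0,0,-1),-.018)
mid=Q0*R.from_rotvec((Q0.inv()*Q).as_rotvec()*.25)
plan([((e[0],e[1],.20),Q0),((.43,.06,.315),Q),(P,Q)])
E
```

```text
[0. 0. 0.] [-0.002 -0.002 -0.991] rows>= 1.6
[0. 0. 0.] [-0.002 -0.002 -0.991] rows>= 1.6
-- at [0.38924056 0.33566225 0.2       ]
[ 0.135 -0.312  0.135] [ 0.816  0.441 -0.386] rows>= 3.1
[ 0.135 -0.312  0.135] [ 0.581  0.158 -0.804] rows>= 3.1
[ 0.135 -0.312  0.135] [ 0.133 -0.116 -0.989] rows>= 3.1
-- at [0.43  0.06  0.315]
[-0.  0. -0.] [ 0.005 -0.894  0.148] rows>= 1.4
[-0.  0. -0.] [ 0.005 -0.894  0.148] rows>= 1.4
-- at [0.61122567 0.05802654 0.314     ]
```

Emit:
arm_command --series '[0,0,0,0,0,-0.2,0,0,0,0,0,0,-0.6,0,0,0,0,0,0,-1,0]'

```text
t: 23.8
eef_pos: [0.3889, 0.3348, 0.1024]
ee_rot: [-3.141, 0.002, -0.929]
force: [-0.5, 1.0, -0.3]
width: 0.0131
gripper_force: 35.0
```

Emit:
arm_command --series '[0,0,0,0,0,-0.4,0,0,0,0,0,0,-0.7,0,0,0,0,0,0,-0.98,0]'

```text
t: 24.18
eef_pos: [0.389, 0.3348, 0.2008]
ee_rot: [-3.14, 0.003, -0.929]
force: [0.1, 1.0, -1.2]
width: 0.0129
gripper_force: 35.0
```

Emit:
arm_command --series '[0.034,-0.078,0.034,0.2,0.11,-0.1,0,0.067,-0.156,0.067,0.41,0.22,-0.19,0,0.1,-0.234,0.1,0.61,0.33,-0.29,0,0.135,-0.312,0.135,0.82,0.44,-0.39,0]'

```text
t: 24.68
eef_pos: [0.4029, 0.2426, 0.2395]
ee_rot: [-2.964, 0.513, -1.099]
force: [-0.0, -1.6, -2.5]
width: 0.0127
gripper_force: 35.0
```

Emit:
arm_command --series '[0.034,-0.078,0.034,0.15,0.04,-0.2,0,0.067,-0.156,0.067,0.29,0.08,-0.4,0,0.1,-0.234,0.1,0.44,0.12,-0.6,0,0.135,-0.312,0.135,0.58,0.16,-0.8,0]'

```text
t: 25.18
eef_pos: [0.417, 0.1499, 0.2773]
ee_rot: [-2.837, 1.039, -1.225]
force: [-0.2, 0.4, -1.2]
width: 0.0132
gripper_force: 35.0
```

```bash
python3 - <<'E'
from h import *
st()
P,Q=tgt((.6081,.0403),80,.16,(0,0,-1),-.018)
plan([((.43,.06,.315),Q),(P,Q)])
E
```

```text
25.175 [0.417  0.1499 0.2773] q [-0.221  0.135 -0.252 -1.025 -1.562  0.616] w 0.013156589216132485 34.98774826526642 z [ 0.004  0.875 -0.483] x [ 0.172 -0.477 -0.862] F [-0.2  0.4 -1.2]
[ 0.134 -0.311  0.136] [ 0.126 -0.113 -0.969] rows>= 3.1
-- at [0.43  0.06  0.315]
[-0.  0.  0.] [ 0.005 -0.894  0.148] rows>= 1.4
[-0.  0.  0.] [ 0.005 -0.894  0.148] rows>= 1.4
-- at [0.61122567 0.05802654 0.314     ]
```

Emit:
arm_command --series '[0.034,-0.078,0.034,0.03,-0.03,-0.24,0,0.067,-0.156,0.067,0.06,-0.06,-0.48,0,0.1,-0.234,0.1,0.1,-0.08,-0.73,0,0.134,-0.311,0.136,0.13,-0.11,-0.97,0,0.134,-0.311,0.136,0.13,-0.11,-0.97,0]'

```text
t: 25.8
eef_pos: [0.4296, 0.0594, 0.3124]
ee_rot: [1.659, 1.564, 3.054]
force: [0.2, 0.5, -0.6]
width: 0.013
gripper_force: 35.0
```

Emit:
arm_command --series '[0,0,0,0,-0.3,0.05,0,0,0,0,0,-0.6,0.1,0,0,0,0,0.005,-0.89,0.15,0]'

```text
t: 26.18
eef_pos: [0.5207, 0.0616, 0.3142]
ee_rot: [-2.808, 1.564, -1.408]
force: [0.5, 0.5, -0.2]
width: 0.013
gripper_force: 35.0
```

Emit:
arm_command --series '[0,0,0,0,-0.3,0.05,0,0,0,0,0,-0.6,0.1,0,0,0,0,0.005,-0.89,0.15,0,0,0,0,0.005,-0.89,0.15,0,0,0,0,0.005,-0.89,0.15,0]'

```text
t: 26.8
eef_pos: [0.6094, 0.0612, 0.3134]
ee_rot: [-3.001, 1.566, -1.6]
force: [0.2, 1.3, -0.6]
width: 0.013
gripper_force: 35.0
```

```bash
python3 - <<'E'
from h import *
st()
plan([tgt((.6081,.0403),80,.14,(0,0,-1),-.018)])
a=arm.grab_frame('top'); cv2.imwrite('pics/t3.png',a)
hsv=cv2.cvtColor(a,cv2.COLOR_BGR2HSV)
k=((hsv[...,0]>8)&(hsv[...,0]<22)&(hsv[...,1]>170)&(hsv[...,2]>120)).astype(np.uint8); k[:190]=0;k[260:]=0;k[:,:270]=0;k[:,350:]=0
n,l,s,c=cv2.connectedComponentsWithStats(k)
for i in range(1,n):
    if s[i,4]>8: print(s[i],c[i],px2w(arm.camera_model('top'),[c[i]],.345))
print(w2px(arm.camera_model('top'),[(.6081,.0403,.345)]))
o=np.zeros((600,800,3),np.uint8); b=arm.grab_frame('scene')
o[:300,:400]=crop(a,260,190,100,75,4); o[:300,400:]=crop(b,220,150,133,100,3)[:, :400] if 0 else cv2.resize(b[140:290,200:400],(400,300),interpolation=cv2.INTER_CUBIC)
o[300:,:400]=crop(a,250,190,160,120,2.5)
cv2.imwrite('pics/c7.png',o)
E
```

```text
26.8 [0.6094 0.0612 0.3134] q [-0.493  0.564  0.052 -1.404 -1.848  0.537] w 0.013034155854579175 34.98812019824982 z [ 0.169  0.986 -0.005] x [-0.    -0.005 -1.   ] F [ 0.2  1.3 -0.6]
[ 0.003 -0.003  0.   ] [ 0.194 -0.024 -0.028] rows>= 0.3
-- at [0.61122567 0.05802654 0.294     ]
[316 213   5   5  22] [318.09090909 214.90909091] [[0.60483119 0.0449537  0.345     ]]
[[320.39900991 213.20205858]]
```

View pics/c7.png

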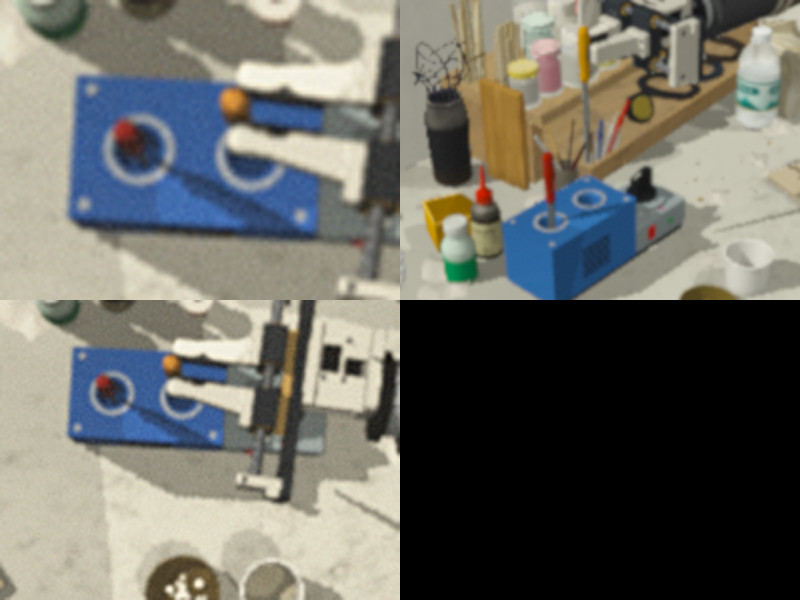

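Emit:
arm_command --series '[0.003,-0.003,0,0,-0.03,-0.035,0,0.003,-0.003,0,0.15,-0.03,-0.035,0,0.003,-0.003,0,0.3,-0.03,-0.035,0,0.003,-0.003,0,0.45,-0.03,-0.035,0,0.003,-0.003,0,0.6,-0.03,-0.035,0,0.003,-0.003,0,0.7,-0.03,-0.035,0,0.003,-0.003,0,0.7,-0.03,-0.035,0]'

```text
t: 27.78
eef_pos: [0.6121, 0.0562, 0.242]
ee_rot: [0.915, 1.568, 2.31]
force: [-0.3, -1.2, -0.5]
width: 0.0131
gripper_force: 35.0
```

```bash
python3 - <<'E'
from h import *
st()
plan([tgt((.6081,.0403),80,.055,(0,0,-1),-.018)])
E
```

```text
27.775 [0.6121 0.0562 0.242 ] q [-0.492  0.674  0.035 -1.38  -1.824  0.66 ] w 0.013072420127285949 34.98817563056946 z [0.175 0.985 0.002] x [-0.002  0.002 -1.   ] F [-0.3 -1.2 -0.5]
[-0.001  0.001 -0.001] [0.33  0.011 0.015] rows>= 0.5
-- at [0.61122567 0.05802654 0.209     ]
```

Emit:
arm_command --series '[0,0,0,0.1,0.01,0.01,0,0,0,0,0.2,0.01,0.01,0,0,0,0,0.33,0.01,0.01,0,0,0,0,0.33,0.01,0.01,0]'

```text
t: 28.28
eef_pos: [0.6112, 0.0575, 0.2087]
ee_rot: [1.0, 1.568, 2.394]
force: [-0.2, -0.4, 0.3]
width: 0.0132
gripper_force: 35.0
```

Emit:
arm_command --series '[0,0,0,0,0,0,0.3,0,0,0,0,0,0,0.3,0,0,0,0,0,0,0.3,0,0,0,0,0,0,0.4,0,0,0,0,0,0,0.6,0,0,0,0,0,0,0.6,0,0,0,0,0,0,0.6,0,0,0,0,0,0,0.6]'

```text
t: 29.28
eef_pos: [0.6114, 0.0573, 0.2101]
ee_rot: [0.226, 1.57, 1.62]
force: [-0.4, -0.6, 0.5]
width: 0.0524
gripper_force: 0.0
```

```bash
cat > lk.py <<'E'
from h import *
# handle ends in top + scene views by colour
for n in ('top','scene'):
    a=arm.grab_frame(n); m=arm.camera_model(n); hsv=cv2.cvtColor(a,cv2.COLOR_BGR2HSV); H,S,V=cv2.split(hsv)
    for col,k,w in (('orange',(H>8)&(H<22)&(S>160)&(V>110),(.6081,.0403)),('red',((H<7)|(H>173))&(S>140)&(V>70),(.6132,.1101))):
        e=w2px(m,[(*w,.203),(*w,.133)]); c=e.mean(0).astype(int); q=np.zeros_like(k); x0,x1,y0,y1=c[0]-22,c[0]+22,c[1]-35,c[1]+35
        q[y0:y1,x0:x1]=k[y0:y1,x0:x1]; y,x=np.where(q)
        print(n,col,'expected top/bottom',e.round(1).tolist(),'seen n',len(y),(x.min(),x.max(),y.min(),y.max()) if len(y) else '')
st()
E
python3 lk.py
```

```text
top orange expected top/bottom [[321.8, 222.7], [322.3, 226.5]] seen n 19 (np.int64(320), np.int64(324), np.int64(221), np.int64(226))
top red expected top/bottom [[291.0, 221.4], [293.4, 225.3]] seen n 20 (np.int64(289), np.int64(293), np.int64(221), np.int64(225))
scene orange expected top/bottom [[292.8, 204.9], [293.5, 228.6]] seen n 59 (np.int64(271), np.int64(314), np.int64(194), np.int64(229))
scene red expected top/bottom [[272.8, 215.7], [274.2, 239.9]] seen n 104 (np.int64(271), np.int64(276), np.int64(216), np.int64(240))
29.375 [0.6114 0.0573 0.2101] q [-0.487  0.722  0.029 -1.369 -1.809  0.717] w 0.052760223092886416 0.0 z [0.175 0.984 0.001] x [-0.     0.001 -1.   ] F [ 0.9 -0.1  0.4]
```

Emit:
arm_command --series '[0,0,0,0,0,-0.1,0.6,0,0,0,0,0,-0.3,0.6,0,0,0,0,0,-0.6,0.6,0,0,0,-0.3,0,-0.9,0.6,0,0,0,-0.8,0,-0.9,0.3]'

```text
t: 30.0
eef_pos: [0.5951, -0.0356, 0.2886]
ee_rot: [1.271, 1.566, 2.662]
force: [1.0, -0.6, 0.3]
width: 0.0473
gripper_force: 0.0
```

```bash
python3 lk.py; python3 - <<'E'
from h import *
D=np.array([.5963,-.0614]); hd=np.radians(-94.1); x=[np.cos(hd),np.sin(hd),0]; Q=frame([0,0,-1],x)
plan([((.54,-.09,.22),Q)])
E
```

```text
top orange expected top/bottom [[321.8, 222.7], [322.3, 226.5]] seen n 17 (np.int64(320), np.int64(324), np.int64(222), np.int64(225))
top red expected top/bottom [[291.0, 221.4], [293.4, 225.3]] seen n 20 (np.int64(289), np.int64(293), np.int64(221), np.int64(225))
scene orange expected top/bottom [[292.8, 204.9], [293.5, 228.6]] seen n 61 (np.int64(271), np.int64(296), np.int64(205), np.int64(229))
scene red expected top/bottom [[272.8, 215.7], [274.2, 239.9]] seen n 104 (np.int64(271), np.int64(276), np.int64(216), np.int64(240))
30.1 [ 0.5961 -0.0349  0.2945] q [-0.614  0.636  0.134 -1.348 -1.948  0.554] w 0.03996463112324044 0.0 z [ 0.178  0.984 -0.003] x [ 0.008 -0.004 -1.   ] F [-0.  -0.3 -0.6]
[-0.029  0.498 -0.025] [ 0.372  0.23  -0.32 ] rows>= 4.2
[-0.029  0.498 -0.025] [0.477 0.254 0.042] rows>= 4.2
-- at [ 0.54 -0.09  0.22]
```

Emit:
arm_command --series '[-0.005,0.1,-0.005,0.07,0.05,-0.06,0,-0.01,0.2,-0.01,0.15,0.09,-0.13,0,-0.02,0.3,-0.015,0.22,0.14,-0.19,0,-0.025,0.4,-0.02,0.3,0.18,-0.26,0,-0.03,0.5,-0.025,0.37,0.23,-0.32,0]'

```text
t: 30.72
eef_pos: [0.5675, -0.0617, 0.2535]
ee_rot: [-3.115, 0.779, -1.674]
force: [0.4, 1.2, -0.0]
width: 0.0
gripper_force: 0.0
```

Emit:
arm_command --series '[-0.005,0.1,-0.005,0.1,0.05,0.01,0,-0.01,0.2,-0.01,0.19,0.1,0.02,0,-0.02,0.3,-0.015,0.28,0.15,0.03,0,-0.025,0.4,-0.02,0.38,0.2,0.04,0,-0.03,0.5,-0.025,0.48,0.25,0.04,0,-0.03,0.5,-0.025,0.48,0.25,0.04,0]'

```text
t: 31.48
eef_pos: [0.5387, -0.0863, 0.2155]
ee_rot: [3.13, -0.003, -1.634]
force: [0.3, 0.3, -0.3]
width: 0.0003
gripper_force: 0.0
```

```bash
python3 - <<'E'
from h import *
st()
D=np.array([.5963,-.0614]); hd=np.radians(-94.1); x=[np.cos(hd),np.sin(hd),0]; Q=frame([0,0,-1],x)
plan([((.545,-.081,.12),Q)])
# finger size seen from above by the wrist camera: fixed points of the closed tips; dial bar as seen from top
m=arm.camera_model('top'); a=arm.grab_frame('top'); c=w2px(m,[(*D,.094)])[0]; print(c)
x0,y0=(c-14).astype(int); g=cv2.cvtColor(a,cv2.COLOR_BGR2GRAY)[y0:y0+29,x0:x0+29]
print('\n'.join(' '.join(f'{v//3:2d}' for v in r) for r in g)); print(x0,y0)
E
```

```text
31.475 [ 0.5387 -0.0863  0.2155] q [ 0.2    0.15  -0.257 -0.    -1.175 -0.264] w 0.00029121963884778365 0.0 z [-0.012 -0.002 -1.   ] x [-0.063 -0.998  0.003] F [ 0.3  0.3 -0.3]
[ 0.008 -0.002  0.005] [-0.059 -0.071  0.954] rows>= 1.5
-- at [ 0.545 -0.081  0.12 ]
[363.69959525 232.01683903]
29 28 29 29 30 30 30 29 29 29 29 29 31 30 30 28 29 31 29 30 27 26 28 27 27 24 24 29 33
29 29 29 27 28 30 30 30 29 29 30 30 29 29 30 29 30 30 27 31 28 28 26 27 26 24 23 29 32
28 29 32 30 31 28 29 30 31 30 30 29 30 28 31 29 30 29 31 31 29 29 28 26 27 24 26 33 34
28 30 29 30 30 30 30 30 31 30 30 31 30 30 32 31 31 31 31 28 31 31 27 28 29 22 26 33 32
31 30 30 30 32 29 31 29 30 29 32 30 29 30 31 29 31 30 32 30 30 30 29 27 26 25 26 30 31
31 31 29 31 29 30 29 31 31 31 31 31 29 29 29 32 30 31 32 31 30 29 29 28 28 24 26 31 33
30 29 29 30 32 30 29 31 30 30 30 31 31 30 31 29 31 32 30 31 30 30 29 28 26 24 26 32 33
31 30 31 31 31 31 33 33 30 30 33 32 29 30 30 31 30 29 32 30 32 31 28 28 26 25 25 28 33
32 29 31 30 30 30 31 31 31 30 29 32 32 30 30 31 29 30 31 31 31 31 31 28 27 22 26 30 33
30 31 31 29 31 29 30 31 31
[... 1021 characters left out ...]
33 32 32 31 31 31 32 32 33 30 31 33 33 32 30 33 31 30 30 31 31 32 32 30 32 30 32 27
30 31 31 31 31 32 33 30 30 33 32 31 31 32 30 30 33 31 31 32 31 32 29 32 31 31 30 30 29
32 30 33 30 31 31 33 32 33 32 31 31 31 31 31 31 30 31 32 31 32 30 31 30 30 31 29 31 30
32 31 31 31 31 29 31 30 32 31 31 31 31 31 30 30 30 31 31 30 31 29 32 32 29 30 30 31 29
31 31 31 30 31 30 32 32 32 31 31 30 31 33 31 31 30 29 30 31 29 29 29 28 30 28 30 29 28
32 30 32 31 29 30 31 31 30 31 30 30 30 28 30 30 30 31 31 28 29 29 28 29 29 28 31 27 29
31 32 31 31 31 32 29 30 28 29 32 30 29 28 30 30 30 28 30 28 30 30 27 30 27 29 30 27 27
30 28 29 30 29 29 30 29 29 30 31 28 30 29 28 30 28 29 28 29 29 30 27 29 28 28 29 27 28
349 218
```

Emit:
arm_command --series '[0.008,-0.002,0.005,-0.06,-0.07,0.3,0,0.008,-0.002,0.005,-0.06,-0.07,0.6,0,0.008,-0.002,0.005,-0.06,-0.07,0.95,0,0.008,-0.002,0.005,-0.06,-0.07,0.95,0]'

```text
t: 32.02
eef_pos: [0.5444, -0.0829, 0.1188]
ee_rot: [3.139, 0.003, -1.649]
force: [-1.0, -0.1, 0.7]
width: 0.0002
gripper_force: 0.0
```

Emit:
arm_command --series '[0,0,0,0,0,0.2,0,0,0,0,0,0,0.4,0,0,0,0,0,0,0.53,0,0,0,0,0,0,0.53,0]'

```text
t: 32.52
eef_pos: [0.5462, -0.0817, 0.0679]
ee_rot: [-3.14, 0.003, -1.646]
force: [-1.1, -0.5, 0.9]
width: 0.0001
gripper_force: 0.0
```

```bash
python3 - <<'E'
from h import *
s=st(); e=s['eef_pos']
D=np.array([.5963,-.0614]); hd=np.radians(-94.1); x=[np.cos(hd),np.sin(hd),0]; Q=frame([0,0,-1],x)
for d in ((-17,-25),(0,-22),(18,-18)): plan([((*(D+np.array(d)/1e3),.067),Q)])
a=arm.grab_frame('wrist'); m=arm.camera_model('wrist'); print(w2px(m,[(*D,.094),(D[0]+.0014,D[1]+.017,.094),(*D,.05)]))
cv2.imwrite('pics/w5.png',a)
E
```

```text
32.525 [ 0.5462 -0.0817  0.0679] q [ 0.204  0.294 -0.443 -0.003 -0.83  -0.278] w 6.604027587092995e-05 0.0 z [ 0.002  0.003 -1.   ] x [-0.075 -0.997 -0.003] F [-1.1 -0.5  0.9]
[-0.001  0.002 -0.002] [ 0.022 -0.334  0.009] rows>= 0.5
-- at [ 0.5793 -0.0864  0.067 ]
[-0.001  0.002 -0.002] [-0.02  -0.501  0.01 ] rows>= 0.8
-- at [ 0.5963 -0.0834  0.067 ]
[-0.001  0.002 -0.002] [-0.074 -0.677  0.01 ] rows>= 1.1
-- at [ 0.6143 -0.0794  0.067 ]
[[203.20841107 370.11351245]
 [206.49370579 404.52125455]
 [226.26841863 318.75822797]]
```

Emit:
arm_command --series '[0,0,0,0,-0.08,0,0,0,0,0,0.01,-0.16,0,0,0,0,0,0.01,-0.22,0,0,0,0,0,0.02,-0.28,0,0,0,0,0,0.02,-0.33,0,0,0,0,0,0.02,-0.33,0,0]'

```text
t: 33.33
eef_pos: [0.5787, -0.0856, 0.0675]
ee_rot: [-3.14, 0.003, -1.645]
force: [-0.5, 0.3, -0.3]
width: 0.0003
gripper_force: 0.2
```

Emit:
arm_command --series '[0,0,0,-0.01,-0.06,0,0,0,0,0,-0.02,-0.12,0,0,0,0,0,-0.04,-0.18,0,0,0,0,0,-0.06,-0.24,0,0,0,0,0,-0.08,-0.3,0,0,0,0,0,-0.1,-0.36,0,0,0,0,0,-0.1,-0.36,0,0]'

```text
t: 34.2
eef_pos: [0.61, -0.0816, 0.0663]
ee_rot: [3.133, -0.002, -1.646]
force: [-12.8, -15.9, 2.2]
width: 0.0005
gripper_force: 8.4
```

```bash
python3 - <<'E'
from h import *
s=st(); D=np.array([.5963,-.0614]); a=arm.grab_frame('wrist'); m=arm.camera_model('wrist')
print(w2px(m,[(*D,.094),(D[0]-.02,D[1],.094)]))
E
```

```text
34.2 [ 0.61   -0.0816  0.0663] q [ 0.184  0.392 -0.295 -0.    -0.893 -0.259] w 0.0004530288574345526 8.44860702753067 z [-0.009 -0.001 -1.   ] x [-0.075 -0.997  0.002] F [-12.8 -15.9   2.2]
[[359.10521342 363.79556741]
 [408.90123017 360.14585152]]
```

Emit:
arm_command --series '[0,0,0,0.1,0.2,0,0,0,0,0,0.2,0.5,0,0,0,0,0,0.2,0.6,-0.3,0,0,0,0,0.2,0.6,-0.7,0,0,0,0,0,0.6,-1,0]'

```text
t: 34.88
eef_pos: [0.5568, -0.074, 0.1701]
ee_rot: [-3.136, 0.004, -1.646]
force: [0.5, -1.1, 0.1]
width: 0.0005
gripper_force: 0.0
```

Emit:
arm_command --series '[0,0,0,0,0,-0.4,0,0,0,0,0,0,-0.6,0,0,0,0,0,0,-0.6,0,0,0,0,0,0,-0.6,0]'

```text
t: 35.38
eef_pos: [0.5553, -0.0738, 0.2271]
ee_rot: [-3.139, 0.004, -1.645]
force: [-0.4, -0.7, 0.2]
width: 0.0004
gripper_force: 0.0
```

```bash
cat > dial.py <<'E'
from h import *
# rectify the wrist view onto the plane of the bar's top, +-35 mm round the dial, 2 px/mm, and find the white pointer / dark bar
D=np.array([.5963,-.0614]); s=st(); m=arm.camera_model('wrist'); a=arm.grab_frame('wrist'); cv2.imwrite('pics/wd.png',a)
g=np.arange(-32,33,2)/1e3
P=np.array([[D[0]-v,D[1]-u,.094] for v in g for u in g]) # rows: +x at the top, cols: +y at left
uv=w2px(m,P).astype(np.float32).reshape(len(g),len(g),2); print('px of centre',uv[16,16])
b=cv2.remap(cv2.GaussianBlur(a,(3,3),0),uv[...,0],uv[...,1],cv2.INTER_LINEAR); gr=cv2.cvtColor(b,cv2.COLOR_BGR2GRAY)
print('\n'.join(' '.join(f'{v//3:2d}' for v in r) for r in gr))
E
python3 dial.py
```

```text
35.375 [ 0.5553 -0.0738  0.2271] q [ 0.215  0.158 -0.22  -0.003 -1.19  -0.288] w 0.00041329438587645165 0.0 z [ 0.002  0.003 -1.   ] x [-0.074 -0.997 -0.004] F [-0.4 -0.7  0.2]
px of centre [268.73636 236.49113]
34 35 35 35 36 42 46 48 48 48 49 49 49 48 46 44 44 44 44 44 46 51 50 50 49 49 49 49 48 49 49 48 48
34 35 35 35 35 35 36 43 48 48 49 48 49 47 44 45 44 44 44 44 48 59 50 49 49 48 49 52 55 49 49 49 49
34 34 35 35 35 35 35 36 42 45 47 48 48 47 44 45 44 44 44 45 46 57 47 46 46 48 48 58 61 50 49 49 49
33 34 34 35 35 35 35 35 35 35 37 46 48 48 54 49 44 44 44 44 44 45 44 47 47 47 46 53 51 47 49 49 49
33 35 35 35 35 36 35 35 36 35 35 38 41 45 50 54 40 36 37 37 39 42 44 44 47 48 48 48 47 44 46 49 49
34 35 35 35 35 36 35 36 35 35 35 35 35 32 37 38 24 20 20 20 20 24 37 43 47 48 49 49 48 48 46 44 48
34 35 35 35 35 35 35 35 35 35 35 35 33 33 30 24 21 21 20 19 19 19 20 34 46 47 48 49 49 48 48 47 47
34 35 35 34 35 35 35 35 35 37 36 32 33 34 31 23 22 21 20 20 19 18 18 19 32 42 47 48 48 48 48 48 47
34 34 34 34 35 34 35 35 36 45 44 35 34 34 30 22 21 20 19 19 19 18 17 18 18 21 30 42 48 48 48 48 
[... 1678 characters left out ...]
5 35 35
34 35 35 35 35 35 35 35 35 35 38 37 34 35 36 45 47 44 36 26 20 16 16 18 19 22 29 34 34 35 35 35 35
34 35 35 35 35 35 35 35 35 39 49 41 34 34 36 46 47 47 47 46 43 34 32 32 34 34 35 35 34 35 35 35 35
35 35 35 35 35 35 35 35 35 38 41 36 34 34 37 47 48 47 47 47 47 42 39 36 36 35 35 34 35 34 35 35 34
35 34 35 35 34 35 35 35 35 35 35 35 35 34 35 45 47 48 47 47 47 47 47 46 45 40 36 35 35 35 35 33 33
35 35 35 35 35 35 35 35 35 35 35 35 35 35 35 40 46 47 47 47 47 48 48 48 48 47 39 35 35 34 33 34 35
35 35 35 35 35 35 35 35 35 36 35 35 35 35 36 46 43 39 43 46 46 48 48 48 47 46 43 39 33 34 35 35 35
35 35 35 35 35 35 35 35 35 35 35 35 35 35 38 48 38 35 40 45 42 40 37 39 37 35 35 36 37 36 37 38 35
```

```bash
cat > ptr.py <<'E'
from h import *
# pointer line: bright pixels on the black knob, straight to world at z=.094
D=np.array([.5963,-.0614]); m=arm.camera_model('wrist'); a=arm.grab_frame('wrist'); st()
c=w2px(m,[(*D,.094)])[0]; hsv=cv2.cvtColor(a,cv2.COLOR_BGR2HSV); g=cv2.cvtColor(a,cv2.COLOR_BGR2GRAY)
p0,p1=w2px(m,[(D[0]+.002,D[1]+.012,.094),(D[0]-.018,D[1]-.012,.094)]); 
y0,y1=sorted((int(p0[1]),int(p1[1])));x0,x1=sorted((int(p0[0]),int(p1[0])))
y,x=np.where(g[y0:y1,x0:x1]>110); w=g[y0:y1,x0:x1][y,x].astype(float)-100
W=px2w(m,np.c_[x+x0,y+y0],.094)[:,:2]; q=np.average(W,axis=0,weights=w); u,s_,vt=np.linalg.svd((W-q)*np.sqrt(w)[:,None],full_matrices=False)
v=vt[0]*(-1 if vt[0,0]>0 else 1); print(len(x),'centroid rel D',q-D,'heading',np.degrees(np.arctan2(v[1],v[0])),s_)
# red mark, console top z=.05
H,S,V=cv2.split(hsv); k=((H<8)|(H>172))&(S>110)&(V>60); y,x=np.where(k)
W=px2w(m,np.c_[x,y],.05)[:,:2]; r=np.linalg.norm(W-D,axis=1)<.045; print('red',r.sum(),W[r].mean(0)-D if r.any() else '')
E
python3 ptr.py
```

```text
35.475 [ 0.5549 -0.0741  0.2266] q [ 0.215  0.159 -0.22  -0.003 -1.19  -0.288] w 0.00044929573576526057 0.0 z [ 0.001  0.003 -1.   ] x [-0.074 -0.997 -0.003] F [-0.1  0.2  0.2]
65 centroid rel D [-0.00743028 -0.00169764] heading 175.7513928454183 [0.32089608 0.04420737]
red 16 [-0.03476742  0.00484144]
```

```bash
python3 lk.py && python3 -c "
from station import arm
print(arm.job_done())"
```

```text
top orange expected top/bottom [[321.8, 222.7], [322.3, 226.5]] seen n 0 
top red expected top/bottom [[291.0, 221.4], [293.4, 225.3]] seen n 0 
scene orange expected top/bottom [[292.8, 204.9], [293.5, 228.6]] seen n 63 (np.int64(290), np.int64(312), np.int64(192), np.int64(229))
scene red expected top/bottom [[272.8, 215.7], [274.2, 239.9]] seen n 103 (np.int64(271), np.int64(276), np.int64(216), np.int64(240))
35.575 [ 0.555  -0.0742  0.2268] q [ 0.215  0.159 -0.22  -0.003 -1.191 -0.288] w 0.00036853429158265424 0.0 z [ 0.001  0.003 -1.   ] x [-0.074 -0.997 -0.003] F [-0.   0.2 -0.1]
the job is handed in; nothing more can be done
None
```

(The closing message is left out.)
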